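# Lock the rack foot and hang up the mallet

## Robot

A 6-joint arm with a two-finger parallel gripper is mounted at the origin on the work surface. World frame = base frame: x ahead of the robot, y to its left, z up, the work surface at z = 0. Lengths are in m, angles in rad, forces in N, time in s.
With the tool pointing down it reaches from about 0.35 to 0.975 m from the base axis. Payload 4.9 kg.
Tool frame: the origin (TCP) lies at the very end of the fingers, on their centre line; the grasp point (between the pads) lies ctrl.hold_point_z behind it (ctrl.hold_point_z is the distance from the TCP to the grasp point, in m); z points along the fingers, y is the line along which they close (so a half turn about z gives the same grasp; the last joint's range is limited). The gripper opens to 85 mm and grips with 20 to 120 N. Pads are 22 mm wide; open, the fingers measure 114 mm over their backs; the gripper's body (76 mm by 85 mm) begins 54 mm behind the grasp point. The pads swing forward as they close: fully open they stand 13 mm farther back than shut.
Start: joints at [-1.286, 0.053, 1.613, -0, 1.476, -0.119], TCP at [0.246, -0.575, 0.231] pointing down, gripper open.
Joint ranges: [-3.01, 3.01], [-1.01, 2.22], [0.06, 2.58], [-1.02, 4.17], [0.09, 2.62], [-3.14, 3.14]. Speed limits (rad/s): [2.57, 2.57, 3.14, 3.14, 3.14, 3.14].

## Interface

Orientations are given as a rotation vector (axis times angle).
In Python, from station import ctrl gives the robot as it stands. The module is installed in compiled form; this text tells all that it offers.
- The arm moves only by the tool jog_arm, never from a script. Its argument "deltas" is a list of rows, each a list of 3 entries, a list of its own where there are three numbers: the closure, from -1 (fully open) to 1 (shut), then the shift along the world's x, y, z scaled (see below), then the turn, a rotation vector about the world's x, y, z scaled (see below). A call has 1 to 12 rows; each row is the pose to reach, as a shift and turn from the pose commanded when the call began, turning the shorter way round; what a row does not reach only later rows make up. The controller multiplies each number of a shift by 0.4 m and each number of a turn by 180 degrees. A row lasts 1/12 s, in which the tool goes at most 41.7 mm and 7.16 degrees, less where a joint would pass 70% of its speed; a pose out of reach is approached as far as the arm can. A call with a number of a shift or a turn outside -1 to 1 is refused whole. A call with a gripper value outside its range is refused whole. The fingers move at their own pace and stop on an object; "squeeze" is the grip in N (left out, the last holds). Time passes only in rows, so rows that repeat a pose let the fingers close. It gives the time, the measured TCP pose, the force, the opening and the grip force at its end, in the units of the state.
- ctrl.get_obs(): the state, without advancing time (a new reading comes with each control period).
- ctrl.get_image(name): name is "scene" or "top" or "wrist"; returns the picture (420x560x3 uint8, red, green, blue); there is no depth.
- ctrl.get_calibration(name): a dict with "K" (3x3 intrinsics, pixels), "dist_coeffs" ([k1, k2, p1, p2, k3] as OpenCV has them; the pictures are not rectified), "extrinsics" (4x4, takes a point from world to camera coordinates). Camera axes: x right, y down, z forward; pixel columns grow to the right and rows downward; lengths in m; the calibration is good to about 2 mm. A picture is of the moment at which its call begins: read the wrist's pose just before it. get_calibration takes no time and is no camera call; for the wrist camera it gives the pose at the moment of the call.
- ctrl.finish_job(): hands the job in; it is judged then, once.
The state is a dict: "t": time; "q": joint angles; "dq": joint speeds; "effort": joint torques, N m; "tool_pos": TCP position; "tool_rot": TCP orientation; "contact_force": force on the tool from outside, world axes, zero at the start; "wrist_torque": the same for the moment, N m; "opening": finger opening in m; "grip_force": force on a finger pad.
Only numpy, scipy, OpenCV 4.12 (cv2) and the standard library are available. Lean on these libraries where they do the work, as an engineer would, in place of code of your own. Each camera call takes 0.05 s, during which the arm holds its last target. There are 200 camera calls.

## Task

Lock the rack foot: with the mallet, not with the hand, knock its sprung locking pin all the way down until it snaps home and stays. Then hang the mallet by its loop on the peg of the tool post, hanging still with its head down. Leave the other things on the desk where they are.

Things in the scene. Friction and masses are not known exactly. Their poses are not given: they have to be found in the camera images.
- rack_foot: Fixed blue steel rack foot: base plate 110 x 110 x 8 mm, upright 70 x 70 mm, steel cap plate 82 x 82 mm (top at 86 mm) and an orange beam stub (44 wide, top at 72 mm) reaching 95 mm out along its +x. The locking pin stands in the middle of the cap, in a collar 38 mm across, top at 90 mm. Origin: centre of the underside, z up. Which of rack foot and tool post is on the left varies.
- lock_pin (a joint): Travel of the locking pin straight down into the rack foot: 0 = up (as at the start), 0.024 m = home, head on the collar. A snap spring inside pushes it up with about 13 N at the top, less on the way down, none at 20 mm; let go before that, it jumps back up. Past 20 mm the spring (about 3 N) pulls it down to the stop and it stays. Friction adds about 1 N.
- pin_top (a point): Centre of the top of the locking pin's flat round head (30 mm across, 10 mm thick, on a 16 mm shank). 124 mm above the table when up, 100 mm when home.
- mallet: Loose mallet, about 0.40 kg, 203 mm long. Round rubber head 52 mm across, 85 mm long, standing on one flat end. Origin: centre of that end; z along the head (up at the start), x along the handle to the loop. Wooden handle 18 mm wide (y), 22 mm high, level, its axis at z = 42.5 mm, free from x = 26 to 128 mm; then a loop of 9 mm wire, opening 36 mm, axis along y. Most of its mass is in the head.
- mallet_eye (a point): Centre of the opening of the loop at the end of the mallet's handle: x = 150, z = 42.5 mm in the mallet's frame.
- tool_post: Fixed blue steel post 40 x 40 mm and 308 mm tall on a base plate 110 x 110 x 8 mm, with a level round peg standing out from its -x face. Origin: centre of the underside, z up.
- peg_mid (a point): Point on the axis of the peg, 50 mm out from the post's face, 235 mm above the table. The peg is round steel, level, 12 mm thick and points along the post's -x; it is 90 mm long and ends, 36 mm beyond this point, in a button 18 mm across and 4 mm thick. Axes as the tool post's.
- mug: White mug 80 mm across, 95 mm high; origin under its centre. Leave alone.
- tape_roll: Roll of clear tape lying flat, 100 mm across, 48 mm high; origin under its centre. Leave alone.
- stapler: Black and grey stapler 150 x 40 x 48 mm, long side along its x; origin under its centre. Leave alone.
- spanner: Steel spanner 170 mm long lying along its x. Leave alone.
- label_box: Cardboard box 90 x 70 x 50 mm; origin under its centre. Leave alone.
- easel: Small wooden desk sign with a blank black face, 100 mm wide and 122 mm high; origin under its centre. Leave alone.
Mind the look-alikes: they are no part of the job. Leave any green or yellow look-alike of the rack_foot alone. There is more than one size of the mallet; the job needs the larger.

How it is judged:
On the way:
1. the mallet pushes the locking pin down (value of joint lock_pin above 0.01 m and contact force between mallet and lock_pin above 1 N), for 0.02 s.
At the end, for the whole second after the job is handed in: The pin is home (at least 22 of its 24 mm) and stays there; the mallet hangs at rest from the peg with the peg through its loop, head down, its handle within 0.35 rad (20 degrees) of upright (slower than 0.10 m/s and 0.7 rad/s), let go; the other things were not moved by more than 40 mm (value of joint lock_pin above 0.022 m and x of mallet_eye in the frame of peg_mid between -0.034 and 0.048 m and y of mallet_eye in the frame of peg_mid between -0.013 and 0.013 m and z of mallet_eye in the frame of peg_mid between -0.02 and -0.003 m and angle between the x axis of mallet and the z axis of tool_post, either way round below 0.35 rad and z of mallet in the frame of peg_mid below -0.1 m and contact force between mallet and tool_post above 1 N and linear speed of mallet below 0.1 m/s and angular speed of mallet below 0.7 rad/s); the robot touches nothing.
It fails at once if the locking pin is pushed with the hand or arm (contact force between any of the fingers, the arm and lock_pin above 1 N).
It fails at once if another thing on the desk is moved by more than 40 mm (distance of any of mug, tape_roll, stapler, spanner, label_box, easel from where it was at the start of the episode above 0.04 m).
It also fails if it takes over 72 s, if anything falls off the work surface, if the arm or the gripper's body presses on something with over 40 N, if the wrist force passes 120 N, or if a joint passes its speed limit or range.

## Working session

There is one attempt and no reset: what is moved stays moved. The work goes in short steps, Python scripts to look and compute and a tool call to move; the robot and the scene stay as the last step left them, time stands still between calls to the robot, and variables do not carry over. Pictures are saved under pics/ and viewed, at most 10 in all, crops included, and the job is handed in when it is done.

Besides the shell and the picture viewer there is one more tool, called after ">>>" by a JSON object that holds its "name" and its "arguments". jog_arm: Moves the arm, as the interface text tells. Its arguments: {"type":"object","properties":{"deltas":{"type":"array","items":{"type":"array"}},"squeeze":{"type":"number"}},"required":["deltas"]}

```bash
mkdir -p pics; cat > h.py <<'E'
import numpy as np, cv2
from station import ctrl
def snap(n,f=None):
    c=ctrl.get_calibration(n); im=ctrl.get_image(n)[:,:,::-1].copy()
    if f: cv2.imwrite('pics/'+f,im)
    return im,c
def ray(c,uv):
    K=np.array(c['K']);d=np.array(c['dist_coeffs'],float);E=np.array(c['extrinsics'])
    p=cv2.undistortPoints(np.array([[uv]],float),K,d)[0,0]
    R=E[:3,:3];o=-R.T@E[:3,3];v=R.T@np.array([p[0],p[1],1]);return o,v/np.linalg.norm(v)
def onz(c,uv,z):
    o,v=ray(c,uv);return o+v*(z-o[2])/v[2]
def proj(c,P):
    E=np.array(c['extrinsics']);r=cv2.Rodrigues(E[:3,:3])[0]
    return cv2.projectPoints(np.array(P,float).reshape(-1,1,3),r,E[:3,3],np.array(c['K']),np.array(c['dist_coeffs'],float))[0][:,0]
E
python3 - <<'E'
from h import *
a,c=snap('scene','scene.png');b,d=snap('top','top.png')
for k in (c,d): print(ray(k,(280,210)))
print(ctrl.get_obs(),ctrl.hold_point_z)
E
```

```text
(array([1.26826515, 0.06925226, 1.19468111]), array([-0.58657872,  0.00872358, -0.80984524]))
(array([0.24798531, 0.06242112, 1.73477103]), array([ 0.17682059, -0.0076511 , -0.98421336]))
{'t': 0.1, 'q': array([-1.28598778e+00,  5.33131509e-02,  1.61418957e+00,  7.82415557e-06,
        1.47601091e+00, -1.19017134e-01]), 'dq': array([-0.00095753, -0.00205077, -0.0037268 ,  0.00027372,  0.00045366,
        0.00030535]), 'effort': array([-2.04140133e-04, -3.94905603e+01, -3.71362889e+01, -1.44420628e-04,
        3.85385109e-03, -1.08013992e-05]), 'tool_pos': array([ 0.24541526, -0.57416988,  0.23015249]), 'tool_rot': array([-3.07589456e+00, -6.29641348e-01,  2.37511872e-04]), 'contact_force': array([ 1.0323835 , -0.21190705,  0.61692769]), 'wrist_torque': array([-0.02160663,  0.00582534, -0.0097662 ]), 'grip_force': 0.0, 'opening': 0.08530922859998127} 0.0187
```

View pics/scene.png

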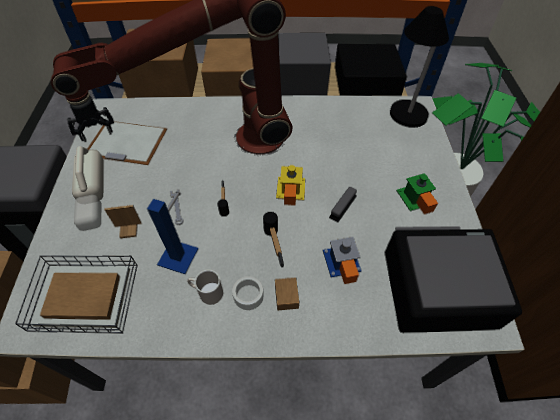

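View pics/top.png

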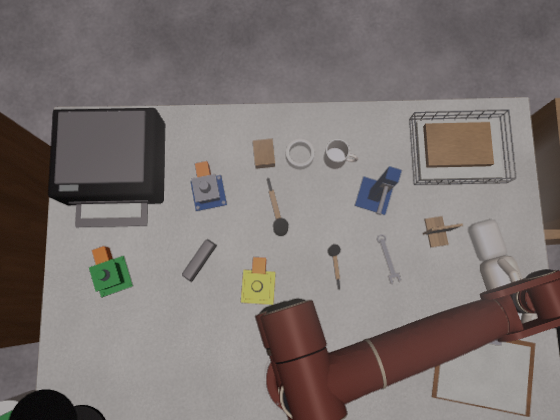

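Scene view: the mallets are at about (270,220)-(281,262) and (222,185)-(224,210). The blue foot is at (345,255), the yellow one at (291,185) and the green one at (418,190). The blue post is at (170,240).

Candidates in the top view:
- **Mallets:** head (280,227) with loop (269,182), against head (334,250) with loop (338,287). The first is larger.
- **Rack feet:** blue (208,190), yellow (258,287) and green (110,277). The blue one is meant.

An enlarged crop will confirm both.

```bash
python3 - <<'E'
from h import *
b=cv2.imread('pics/top.png');d=ctrl.get_calibration('top')
cr=b[130:300,180:410];cv2.imwrite('pics/crop.png',cv2.resize(cr,None,fx=3.4,fy=3.4,interpolation=cv2.INTER_CUBIC))
hsv=cv2.cvtColor(b,cv2.COLOR_BGR2HSV)
def blobs(m,nm,z,mn=25):
    m=m.astype(np.uint8)
    n,l,s,ce=cv2.connectedComponentsWithStats(m)
    for i in range(1,n):
        x,y=ce[i]
        if s[i,4]>mn and 180<x<410 and 130<y<300:
            r=cv2.minAreaRect(np.argwhere(l==i)[:,::-1].astype(np.float32))
            print(nm,ce[i].round(1),s[i,4],[np.round(k,1) for k in r],onz(d,ce[i],z).round(4))
H,S,V=hsv[...,0],hsv[...,1],hsv[...,2]
blobs((V<60)&(S<100),'dark',.085)
blobs((H>5)&(H<20)&(S>70)&(V>80),'wood/orange',.0425)
blobs((H>105)&(H<130)&(S>110),'blue',.008)
blobs((S<70)&(V<130)&(V>60),'grey',.086)
for m in [((280,227),(269,182)),((334,250),(338,287))]:
    p,q=onz(d,m[0],.085),onz(d,m[1],.0425);print('len',np.linalg.norm((p-q)[:2]))
E
```

```text
dark [197.5 271. ] 33 [array([198.3, 269.7]), array([ 1.7, 26.4]), np.float64(35.5)] [0.3501 0.3205 0.085 ]
wood/orange [263.6 152.3] 463 [array([263.6, 152.2]), array([24.5, 18.9]), np.float64(84.3)] [0.7562 0.1016 0.0425]
wood/orange [202.2 168.7] 196 [array([202.2, 168.6]), array([14.1, 13.9]), np.float64(78.7)] [0.7021 0.3135 0.0425]
wood/orange [276.5 211.9] 46 [array([276.5, 211.6]), array([11.5,  4.1]), np.float64(80.5)] [0.5457 0.0611 0.0425]
wood/orange [258.7 264.9] 218 [array([258.5, 265. ]), array([16., 13.]), np.float64(90.0)] [0.3681 0.1243 0.0425]
wood/orange [335.8 266.9] 74 [array([335.8, 266.9]), array([22.5,  3.1]), np.float64(81.9)] [ 0.3562 -0.1317  0.0425]
blue [393.2 173.8] 123 [array([393.2, 173.9]), array([11.7, 10.4]), np.float64(18.4)] [ 0.6781 -0.3493  0.008 ]
blue [368.2 196.4] 204 [array([367.5, 195.6]), array([30.5, 16.8]), np.float64(82.2)] [ 0.5995 -0.2582  0.008 ]
blue [212.8 201.1] 169 [array([212.9, 200.3]), array([15.9, 32.8]), np.float64(53.5)] [0.5946 0.2816 0.008 ]
blue [386.1 202. ] 56 [array([386. , 201.9]), array([ 2.7, 23.1]), np.float64(15
[... 804 characters left out ...]

grey [204.1 188.1] 100 [array([201., 187.]), array([12., 20.]), np.float64(90.0)] [0.6235 0.3005 0.086 ]
grey [209.5 199.4] 66 [array([208.4, 199.7]), array([ 5.7, 24.4]), np.float64(70.8)] [0.585  0.2825 0.086 ]
grey [280.1 225.6] 223 [array([280.5, 226. ]), array([18., 15.]), np.float64(90.0)] [0.4923 0.0504 0.086 ]
grey [198.5 259.2] 539 [array([198.7, 259.8]), array([13.6, 45.5]), np.float64(33.7)] [0.3879 0.3176 0.086 ]
grey [333.8 249.7] 128 [array([333.8, 250.3]), array([11.3, 13.4]), np.float64(45.0)] [ 0.4092 -0.1225  0.086 ]
grey [337.7 283.3] 36 [array([337.8, 282.8]), array([12.6,  3.5]), np.float64(78.7)] [ 0.301  -0.1303  0.086 ]
len 0.16611544140475412
len 0.11864783190649524
```

View pics/crop.png

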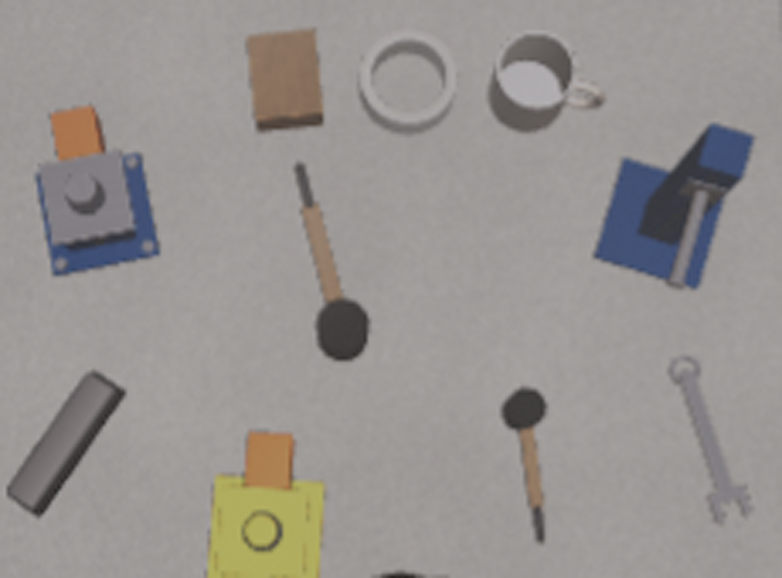

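The crop confirms the choices:
- The larger mallet has its head at crop (342,325) and its loop end at (299,165). It is 1.4 times the small one.
- The blue foot's pin is at crop (84,187).
- The post top is at crop (727,150), and its peg runs from (707,192) to (677,283).

```bash
python3 - <<'E'
from h import *
d=ctrl.get_calibration('top');c=ctrl.get_calibration('scene')
f=lambda x,y,z:onz(d,(180+(x+.5)/3.4-.5,130+(y+.5)/3.4-.5),z)
for n,a in dict(pin=(84,187,.124),headtop=(342,322,.085),h1=(333,297,.0535),h2=(312,207,.0535),loopend=(299,165,.047),pegroot=(707,190,.235),pegtip=(677,284,.235),posttop=(727,150,.308)).items():
    p=f(*a);print(n,p.round(4),'scene px',proj(c,p).round(1))
a=cv2.imread('pics/scene.png')
A=cv2.resize(a[170:320,130:370],None,fx=3.33,fy=3.33,interpolation=cv2.INTER_CUBIC);cv2.imwrite('pics/crop2.png',A)
b=cv2.imread('pics/top.png').astype(int).max(2)
m=np.zeros(b.shape,np.uint8);m[210:242,265:297]=(b[210:242,265:297]<85)
ys,xs=np.nonzero(m);print('head mask',xs.min(),xs.max(),ys.min(),ys.max(),xs.mean())
E
```

```text
pin [0.6265 0.2943 0.124 ] scene px [[346.3 242.9]]
headtop [0.4964 0.0499 0.085 ] scene px [[271.2 217.4]]
h1 [0.5263 0.058  0.0535] scene px [[273.6 229.5]]
h2 [0.6178 0.077  0.0535] scene px [[279.3 252. ]]
loopend [0.6627 0.0893 0.047 ] scene px [[283.1 264.6]]
pegroot [ 0.5856 -0.2762  0.235 ] scene px [[164.4 214.2]]
pegtip [ 0.5014 -0.2448  0.235 ] scene px [[178.4 192.7]]
posttop [ 0.6036 -0.2787  0.308 ] scene px [[156.5 204.7]]
head mask 274 287 218 235 280.43689320388347
```

View pics/crop2.png

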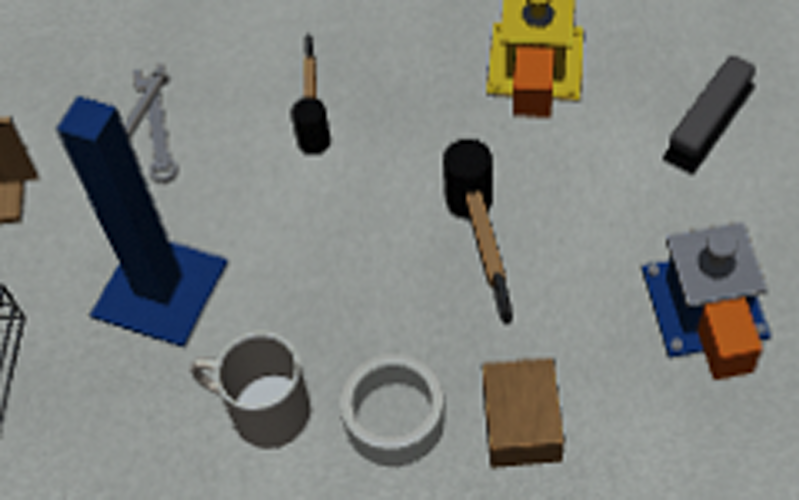

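Both views agree: the pixels projected from the top fixes land on the scene features. Mallet head is at (0.495,0.050) with the handle at 13° azimuth. The pin is at (0.6265,0.294). The peg's midpoint is at (0.539,-0.259), pointing along 159.5°. Peg length measures 90 mm as it should.

First I swing clear of the post.

>>> {"name": "jog_arm", "arguments": {"deltas": [[-1,[0.24,0.76,0.12],[0,0,0.47]],[-1,[0.24,0.76,0.12],[0,0,0.47]],[-1,[0.24,0.76,0.12],[0,0,0.47]],[-1,[0.24,0.76,0.12],[0,0,0.47]],[-1,[0.24,0.76,0.12],[0,0,0.47]],[-1,[0.24,0.76,0.12],[0,0,0.47]],[-1,[0.24,0.76,0.12],[0,0,0.47]],[-1,[0.24,0.76,0.12],[0,0,0.47]],[-1,[0.24,0.76,0.12],[0,0,0.47]],[-1,[0.24,0.76,0.12],[0,0,0.47]],[-1,[0.24,0.76,0.12],[0,0,0.47]],[-1,[0.24,0.76,0.12],[0,0,0.47]]]}}

```text
t: 1.1
tool_pos: [0.3415, -0.2702, 0.2789]
tool_rot: [-1.844, -2.543, -0.0]
contact_force: [-0.5, -0.5, -0.1]
opening: 0.0852
grip_force: 0.0
```

```bash
cat > st.py <<'E'
from h import *
from scipy.spatial.transform import Rotation as R
o=ctrl.get_obs();M=R.from_rotvec(o['tool_rot']).as_matrix()
print('t',round(o['t'],2),'q',np.degrees(o['q']).round(1),'pos',o['tool_pos'].round(4),'F',o['contact_force'].round(1),'T',o['wrist_torque'].round(2),'op',round(o['opening'],4),'grip',round(o['grip_force'],1))
az=lambda v:round(float(np.degrees(np.arctan2(v[1],v[0]))),2)
print('toolY az',az(M[:,1]),'toolX az',az(M[:,0]),'toolZ',M[:,2].round(3),'hold',(o['tool_pos']-M[:,2]*.0187).round(4))
E
python3 st.py
```

```text
t 1.1 q [-48.2 -25.7 112.7  -0.   93.  -66.3] pos [ 0.3415 -0.2702  0.2789] F [-0.5 -0.5 -0.1] T [-0.01  0.03 -0.01] op 0.0852 grip 0.0
toolY az 18.11 toolX az 108.11 toolZ [-0.  0. -1.] hold [ 0.3415 -0.2702  0.2976]
```

>>> {"name": "jog_arm", "arguments": {"deltas": [[-1,[0.496,0.826,-0.35],[0,0,0.472]],[-1,[0.496,0.826,-0.35],[0,0,0.472]],[-1,[0.496,0.826,-0.35],[0,0,0.472]],[-1,[0.496,0.826,-0.35],[0,0,0.472]],[-1,[0.496,0.826,-0.35],[0,0,0.472]],[-1,[0.496,0.826,-0.35],[0,0,0.472]],[-1,[0.496,0.826,-0.35],[0,0,0.472]],[-1,[0.496,0.826,-0.35],[0,0,0.472]],[-1,[0.496,0.826,-0.35],[0,0,0.472]],[-1,[0.496,0.826,-0.35],[0,0,0.472]],[-1,[0.496,0.826,-0.35],[0,0,0.472]],[-1,[0.496,0.826,-0.35],[0,0,0.472]]]}}

```text
t: 2.1
tool_pos: [0.5392, 0.0616, 0.137]
tool_rot: [0.361, -3.117, -0.001]
contact_force: [-0.6, -0.1, 0.1]
opening: 0.0854
grip_force: 0.0
```

```bash
python3 - <<'E'
import st
from h import *
a,c=snap('wrist','w1.png')
print(proj(c,[[.495,.05,.085],[.540,.060,.0535],[.6627,.0893,.047]]).round(1))
E
```

```text
t 2.1 q [  -1.3   -3.6  108.3   -0.    75.6 -104.6] pos [0.5392 0.0616 0.137 ] F [-0.6 -0.1  0.1] T [-0.05 -0.02  0.05] op 0.0854 grip 0.0
toolY az 103.23 toolX az -166.77 toolZ [-0.004  0.    -1.   ] hold [0.5393 0.0616 0.1557]
[[275.3 168. ]
 [275.1 215.8]
 [276.1 332.2]]
```

View pics/w1.png

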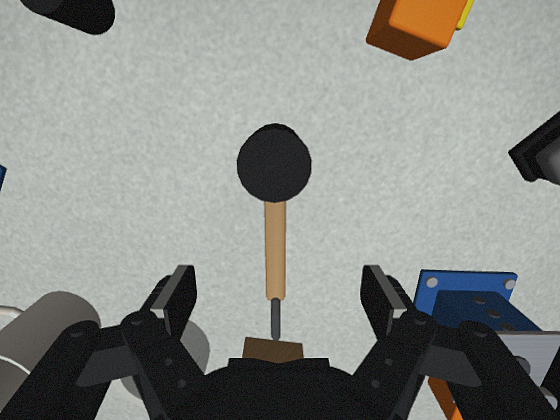

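The head at (274,165), the handle along column 275 and the loop end at (276,338) match the prediction. Descend and grip.

>>> {"name": "jog_arm", "arguments": {"deltas": [[-1,[0,-0.002,-0.1],[0,0,0]],[-1,[0,-0.002,-0.2],[0,0,0]],[-1,[0,-0.002,-0.26],[0,0,0]],[-1,[0,-0.002,-0.283],[0,0,0]],[-1,[0,-0.002,-0.283],[0,0,0]],[1,[0,-0.002,-0.283],[0,0,0]],[1,[0,-0.002,-0.283],[0,0,0]],[1,[0,-0.002,-0.283],[0,0,0]],[1,[0,-0.002,-0.283],[0,0,0]],[1,[0,-0.002,-0.283],[0,0,0]],[1,[0,-0.002,-0.283],[0,0,0]],[1,[0,-0.002,-0.283],[0,0,0]]], "squeeze": 110}}

```text
t: 3.15
tool_pos: [0.5409, 0.0588, 0.0275]
tool_rot: [-0.347, 3.12, -0.001]
contact_force: [-0.7, -0.5, 5.8]
opening: 0.0161
grip_force: 107.3
```

```bash
python3 st.py
```

```text
t 3.15 q [  -1.6    4.6  111.7   -0.    63.6 -104.3] pos [0.5409 0.0588 0.0275] F [-0.7 -0.5  5.8] T [-0.05  0.31 -0.02] op 0.0161 grip 107.3
toolY az 102.7 toolX az -167.3 toolZ [ 0.002 -0.    -1.   ] hold [0.5409 0.0588 0.0462]
```

>>> {"name": "jog_arm", "arguments": {"deltas": [[1,[0,0,0.1],[0,0,0]],[1,[0,0,0.2],[0,0,0]],[1,[0,0,0.3],[0,0,0]],[1,[0,0,0.38],[0,0,0]],[1,[0.06,0.12,0.38],[0,0,0]],[1,[0.12,0.24,0.38],[0,0,0]],[1,[0.18,0.36,0.38],[0,0,0]],[1,[0.24,0.48,0.38],[0,0,0]],[1,[0.28,0.56,0.38],[0,0,0]],[1,[0.31,0.61,0.38],[0,0,0]],[1,[0.31,0.61,0.38],[0,0,0]],[1,[0.31,0.61,0.38],[0,0,0]]], "squeeze": 120}}

```text
t: 4.15
tool_pos: [0.6642, 0.3073, 0.1755]
tool_rot: [0.353, -3.12, -0.002]
contact_force: [-0.2, -0.9, -3.6]
opening: 0.0159
grip_force: 118.4
```

```bash
python3 - <<'E'
import st
from h import *
a,c=snap('scene');cv2.imwrite('pics/s2.png',cv2.resize(a[150:300,240:440],None,fx=4,fy=4,interpolation=cv2.INTER_CUBIC))
E
```

```text
t 4.15 q [ 19.   19.1  79.5   0.1  81.5 -84. ] pos [0.6642 0.3073 0.1755] F [-0.2 -0.9 -3.6] T [ 0.01 -0.08  0.07] op 0.0159 grip 118.4
toolY az 102.92 toolX az -167.08 toolZ [-0.002  0.001 -1.   ] hold [0.6642 0.3073 0.1942]
```

View pics/s2.png

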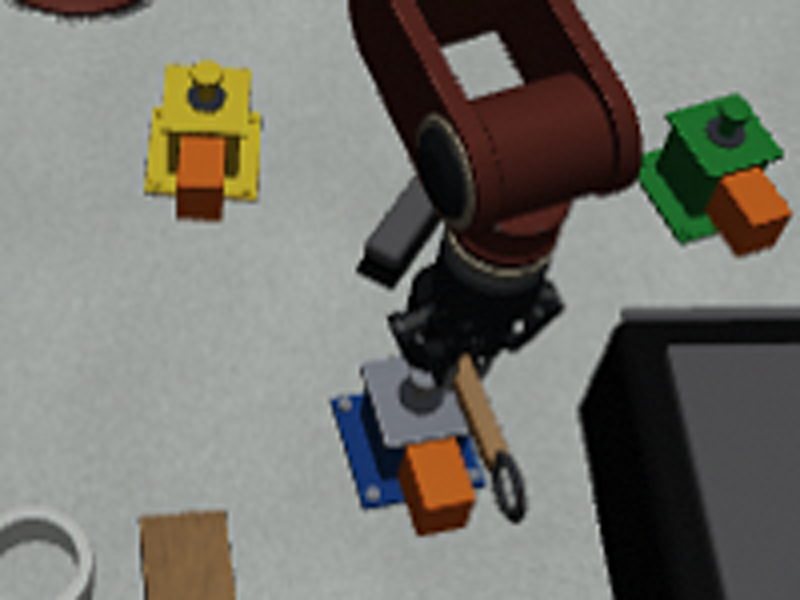

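The mallet is held level over the pin: the head is hidden under the gripper at (440,370), and the loop is at (510,487). Press it down.

>>> {"name": "jog_arm", "arguments": {"deltas": [[1,[0,-0.01,-0.04],[0,0,0]],[1,[0,-0.01,-0.06],[0,0,0]],[1,[0,-0.01,-0.075],[0,0,0]],[1,[0,-0.01,-0.09],[0,0,0]],[1,[0,-0.01,-0.1],[0,0,0]],[1,[0,-0.01,-0.11],[0,0,0]],[1,[0,-0.01,-0.118],[0,0,0]],[1,[0,-0.01,-0.125],[0,0,0]],[1,[0,-0.01,-0.13],[0,0,0]],[1,[0,-0.01,-0.13],[0,0,0]]]}}

```text
t: 5.03
tool_pos: [0.6639, 0.2987, 0.1273]
tool_rot: [0.347, -3.122, 0.001]
contact_force: [-2.2, -1.2, 4.2]
opening: 0.0157
grip_force: 119.7
```

```bash
python3 st.py
```

```text
t 5.03 q [ 18.4  20.8  82.1  -0.   77.1 -84.3] pos [0.6639 0.2987 0.1273] F [-2.2 -1.2  4.2] T [-0.38  0.75  0.13] op 0.0157 grip 119.7
toolY az 102.7 toolX az -167.3 toolZ [-0. -0. -1.] hold [0.6639 0.2987 0.146 ]
```

>>> {"name": "jog_arm", "arguments": {"deltas": [[1,[0,0,-0.006],[0,0,0]],[1,[0,0,-0.012],[0,0,0]],[1,[0,0,-0.012],[0,0,0]]]}}

```text
t: 5.28
tool_pos: [0.6645, 0.2989, 0.1269]
tool_rot: [-0.348, 3.122, -0.001]
contact_force: [-9.5, -3.8, 17.5]
opening: 0.0158
grip_force: 121.9
```

```bash
python3 st.py
```

```text
t 5.28 q [ 18.4  20.9  82.1  -0.   77.  -84.3] pos [0.6645 0.2989 0.1269] F [-9.5 -3.8 17.5] T [-0.86  2.21  0.1 ] op 0.0158 grip 121.9
toolY az 102.71 toolX az -167.29 toolZ [ 0.001 -0.    -1.   ] hold [0.6644 0.2989 0.1456]
```

>>> {"name": "jog_arm", "arguments": {"deltas": [[1,[0,0,0.1],[0,0,0]],[1,[0,0,0.2],[0,0,0]],[1,[0,0,0.3],[0,0,0]],[1,[-0.1,-0.1,0.36],[0,0,0]],[1,[-0.2,-0.2,0.36],[0,0,0]],[1,[-0.25,-0.3,0.36],[0,0,0]],[1,[-0.25,-0.4,0.36],[0,0,0]],[1,[-0.25,-0.4,0.36],[0,0,0]],[1,[-0.25,-0.4,0.36],[0,0,0]]]}}

```text
t: 6.03
tool_pos: [0.5627, 0.1346, 0.2648]
tool_rot: [0.341, -3.123, 0.004]
contact_force: [1.3, 0.5, -3.4]
opening: 0.0162
grip_force: 118.7
```

```bash
python3 - <<'E'
import st
from h import *
a,c=snap('scene')
print('pin px if up',proj(c,[[.6265,.2943,.124]]).round(1),'home',proj(c,[[.6265,.2943,.1]]).round(1))
x=cv2.resize(a[215:290,310:385],None,fx=5,fy=5,interpolation=cv2.INTER_CUBIC)
y=cv2.resize(a[150:290,180:320],None,fx=2.68,fy=2.68,interpolation=cv2.INTER_CUBIC)
n=min(len(x),len(y));cv2.imwrite('pics/s3.png',np.hstack([x[:n],y[:n]]))
E
```

```text
t 6.03 q [  6.2  -4.3  96.5  -0.1  87.8 -96.3] pos [0.5627 0.1346 0.2648] F [ 1.3  0.5 -3.4] T [ 0.07 -0.15  0.  ] op 0.0162 grip 118.7
toolY az 102.45 toolX az -167.55 toolZ [ 0.    -0.002 -1.   ] hold [0.5627 0.1347 0.2835]
pin px if up [[346.3 242.9]] home [[345.3 246.6]]
```

View pics/s3.png

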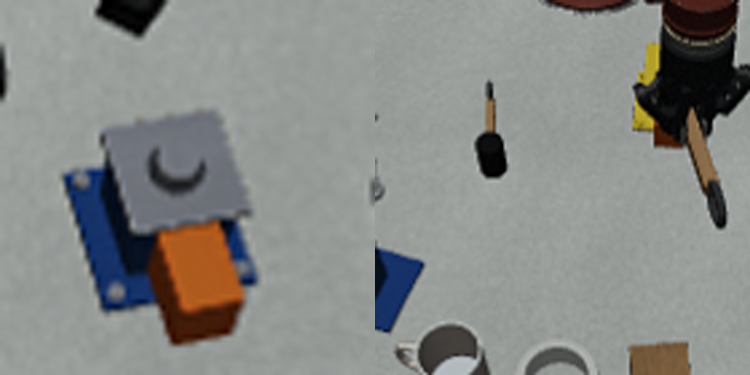

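The pin is home. Its head now sits on the collar with only a crescent of shadow around (175,165), and the push ended on a stiff stop at the right height. Next I turn the mallet toward the peg.

>>> {"name": "jog_arm", "arguments": {"deltas": [[1,[-0.03,-0.1,0.05],[0,0,-0.04]],[1,[-0.06,-0.2,0.1],[0,0,-0.08]],[1,[-0.1,-0.3,0.13],[0,0,-0.12]],[1,[-0.13,-0.4,0.13],[0,0,-0.16]],[1,[-0.15,-0.46,0.13],[0,0,-0.2]],[1,[-0.15,-0.46,0.13],[0,0,-0.24]],[1,[-0.15,-0.46,0.13],[0,0,-0.28]],[1,[-0.15,-0.46,0.13],[0,0,-0.32]],[1,[-0.15,-0.46,0.13],[0,0,-0.36]],[1,[-0.15,-0.46,0.13],[0,0,-0.4]],[1,[-0.15,-0.46,0.13],[0,0,-0.44]],[1,[-0.15,-0.46,0.13],[0,0,-0.44]]]}}

```text
t: 7.08
tool_pos: [0.5044, -0.0445, 0.3166]
tool_rot: [-1.724, -2.626, -0.0]
contact_force: [0.5, 0.0, -4.3]
opening: 0.0159
grip_force: 119.3
```

>>> {"name": "jog_arm", "arguments": {"deltas": [[1,[0,0,0],[0,0,-0.04]],[1,[0,0,0],[0,0,-0.08]],[1,[0,0,0],[0,0,-0.12]],[1,[0,0,0],[0,0,-0.16]],[1,[0,0,0],[0,0,-0.2]],[1,[0,0,0],[0,0,-0.243]],[1,[0,0,0],[0,0,-0.243]],[1,[0,0,0],[0,0,-0.243]]]}}

```text
t: 7.75
tool_pos: [0.5041, -0.0447, 0.3169]
tool_rot: [-2.572, -1.802, 0.0]
contact_force: [0.6, 0.1, -3.9]
opening: 0.0156
grip_force: 119.3
```

```bash
python3 st.py; python3 -c "
import numpy as np
a=np.radians(-20.5)
for t in (60,75): print(t,np.array([np.cos(a),np.sin(a)])*t/180, -np.array([np.cos(a),np.sin(a)])*t/180)"
```

```text
t 7.75 q [-13.5 -15.6 101.5   0.   94.1   6.5] pos [ 0.5041 -0.0447  0.3169] F [ 0.6  0.1 -3.9] T [-0.17  0.02  0.01] op 0.0156 grip 119.3
toolY az -19.97 toolX az 70.03 toolZ [-0.001  0.    -1.   ] hold [ 0.5041 -0.0448  0.3356]
60 [ 0.31222406 -0.11673579] [-0.31222406  0.11673579]
75 [ 0.39028008 -0.14591974] [-0.39028008  0.14591974]
```

>>> {"name": "jog_arm", "arguments": {"deltas": [[1,[0,0.02,0],[-0.036,0.0136,0]],[1,[0,0.04,0],[-0.073,0.027,0]],[1,[0,0.06,0],[-0.109,0.041,0]],[1,[0,0.08,0],[-0.146,0.054,0]],[1,[0,0.1,0],[-0.182,0.068,0]],[1,[0,0.1,0],[-0.218,0.082,0]],[1,[0,0.1,0],[-0.255,0.095,0]],[1,[0,0.1,0],[-0.291,0.109,0]],[1,[0,0.1,0],[-0.328,0.122,0]],[1,[0,0.1,0],[-0.364,0.136,0]],[1,[0,0.1,0],[-0.4,0.15,0]],[1,[0,0.1,0],[-0.4,0.15,0]]]}}

```text
t: 8.75
tool_pos: [0.4907, 0.017, 0.2889]
tool_rot: [1.715, 1.188, -1.328]
contact_force: [-1.6, 0.2, -6.3]
opening: 0.0158
grip_force: 120.0
```

```bash
python3 st.py
```

```text
t 8.75 q [ 17.6  13.5  95.4 -58.3 119.8  31.5] pos [0.4907 0.017  0.2889] F [-1.6  0.2 -6.3] T [ 1.08 -0.45 -0.1 ] op 0.0158 grip 120.0
toolY az -21.89 toolX az 74.32 toolZ [-0.367 -0.89  -0.27 ] hold [0.4975 0.0336 0.2939]
```

```bash
cat > plan.py <<'E'
from st import *
import sys
beta=np.radians(float(sys.argv[1]));eye_t=np.array([-.1033,.0022,-.015]) if len(sys.argv)<3 else np.array(eval(sys.argv[2]))
a=np.radians(-20.5);u=np.array([np.cos(a),np.sin(a),0]);h=np.array([u[1],-u[0],0])
z=np.cos(beta)*h-np.sin(beta)*np.array([0,0,1]);D=np.c_[np.cross(u,z),u,z]
mid=np.array([.5388,-.2587,.235])
rv=R.from_matrix(D@M.T).as_rotvec();print('turn units',(rv/np.pi).round(3),'deg',np.degrees(np.linalg.norm(rv)).round(1))
for n,s,dz in (('standoff',-.085,0),('on',-.008,0),('low',-.008,-.010)):
    T=mid+u*s+[0,0,dz]-D@eye_t;print(n,T.round(4),'shift units',((T-o['tool_pos'])/.4).round(3))
e=o['tool_pos']+M@eye_t;print('eye now',e.round(4),'in peg frame',((e-mid)@u).round(4),((e-mid)@np.array([-u[1],u[0],0])).round(4),(e-mid)[2].round(4),'mallet x up angle',np.degrees(np.arccos(-M[2,0])).round(1))
for k in('scene','top'):print(k,proj(ctrl.get_calibration(k),[e,o['tool_pos']]).round(1).tolist())
E
python3 plan.py 30
```

```text
t 8.75 q [ 17.6  13.5  95.4 -58.3 119.8  31.5] pos [0.4907 0.017  0.2889] F [-1.6  0.2 -6.3] T [ 1.08 -0.45 -0.1 ] op 0.0158 grip 120.0
toolY az -21.89 toolX az 74.32 toolZ [-0.367 -0.89  -0.27 ] hold [0.4975 0.0336 0.2939]
turn units [ 0.071 -0.038  0.006] deg 14.5
standoff [ 0.4707 -0.192   0.138 ] shift units [-0.05  -0.522 -0.377]
on [ 0.5428 -0.2189  0.138 ] shift units [ 0.13  -0.59  -0.377]
low [ 0.5428 -0.2189  0.128 ] shift units [ 0.13  -0.59  -0.402]
eye now [0.4906 0.0025 0.3923] in peg frame -0.1366 0.2278 0.1573 mallet x up angle 15.8
scene [[253.0, 154.9], [259.5, 178.3]]
top [[298.4, 209.1], [292.0, 215.6]]
```

>>> {"name": "jog_arm", "arguments": {"deltas": [[1,[0,-0.03,0],[0.03,-0.016,0.003]],[1,[0,-0.1,0],[0.071,-0.038,0.006]],[1,[0,-0.18,0],[0.071,-0.038,0.006]],[1,[-0.02,-0.26,-0.06],[0.071,-0.038,0.006]],[1,[-0.03,-0.34,-0.12],[0.071,-0.038,0.006]],[1,[-0.04,-0.42,-0.18],[0.071,-0.038,0.006]],[1,[-0.05,-0.5,-0.24],[0.071,-0.038,0.006]],[1,[-0.05,-0.52,-0.31],[0.071,-0.038,0.006]],[1,[-0.05,-0.52,-0.37],[0.071,-0.038,0.006]],[1,[-0.05,-0.52,-0.37],[0.071,-0.038,0.006]],[1,[-0.05,-0.52,-0.37],[0.071,-0.038,0.006]]]}}

```text
t: 9.67
tool_pos: [0.4723, -0.1932, 0.1484]
tool_rot: [1.915, 1.307, -1.087]
contact_force: [0.1, 0.1, -3.0]
opening: 0.0159
grip_force: 119.8
```

```bash
python3 plan.py 30
```

```text
t 9.67 q [ -4.3   8.  110.  -56.   88.6  32.8] pos [ 0.4723 -0.1932  0.1484] F [ 0.1  0.1 -3. ] T [ 0.8  -0.32 -0.02] op 0.0159 grip 119.8
toolY az -20.97 toolX az 67.78 toolZ [-0.303 -0.808 -0.505] hold [ 0.478  -0.1781  0.1578]
turn units [-0.     0.005  0.003] deg 0.9
standoff [ 0.4707 -0.192   0.138 ] shift units [-0.004  0.003 -0.026]
on [ 0.5428 -0.2189  0.138 ] shift units [ 0.176 -0.064 -0.026]
low [ 0.5428 -0.2189  0.128 ] shift units [ 0.176 -0.064 -0.051]
eye now [ 0.4592 -0.2302  0.2451] in peg frame -0.0846 -0.0012 0.0101 mallet x up angle 30.4
scene [[184.0, 180.5], [199.9, 201.6]]
top [[375.3, 226.8], [357.5, 227.3]]
```

Reachable. Before threading, I look at the loop against the peg in both views.

>>> {"name": "jog_arm", "arguments": {"deltas": [[1,[-0.004,0.003,-0.026],[0,0.005,0.003]],[1,[-0.004,0.003,-0.026],[0,0.005,0.003]],[1,[-0.004,0.003,-0.026],[0,0.005,0.003]],[1,[-0.004,0.003,-0.026],[0,0.005,0.003]]]}}

```text
t: 10.0
tool_pos: [0.472, -0.1916, 0.1396]
tool_rot: [1.903, 1.319, -1.094]
contact_force: [-0.1, -0.2, -3.3]
opening: 0.016
grip_force: 120.0
```

```bash
python3 plan.py 30; python3 - <<'E'
from h import *
a,_=snap('scene');b,_=snap('top')
f=lambda im,x,y:cv2.resize(im[y:y+60,x:x+60],(480,480),interpolation=cv2.INTER_CUBIC)[:, :400]
cv2.imwrite('pics/s4.png',np.hstack([f(a,150,165),f(b,350,180)]))
E
```

```text
t 10.0 q [ -4.    8.8 110.2 -56.2  88.2  33.1] pos [ 0.472  -0.1916  0.1396] F [-0.1 -0.2 -3.3] T [ 0.76 -0.34 -0.02] op 0.016 grip 120.0
toolY az -20.4 toolX az 69.23 toolZ [-0.3   -0.812 -0.501] hold [ 0.4776 -0.1764  0.149 ]
turn units [ 0.     0.001 -0.001] deg 0.2
standoff [ 0.4707 -0.192   0.138 ] shift units [-0.003 -0.001 -0.004]
on [ 0.5428 -0.2189  0.138 ] shift units [ 0.177 -0.068 -0.004]
low [ 0.5428 -0.2189  0.128 ] shift units [ 0.177 -0.068 -0.029]
eye now [ 0.4602 -0.2286  0.2365] in peg frame -0.0842 0.0007 0.0015 mallet x up angle 30.1
scene [[185.0, 182.4], [200.8, 203.1]]
top [[374.2, 226.8], [356.6, 227.8]]
```

View pics/s4.png

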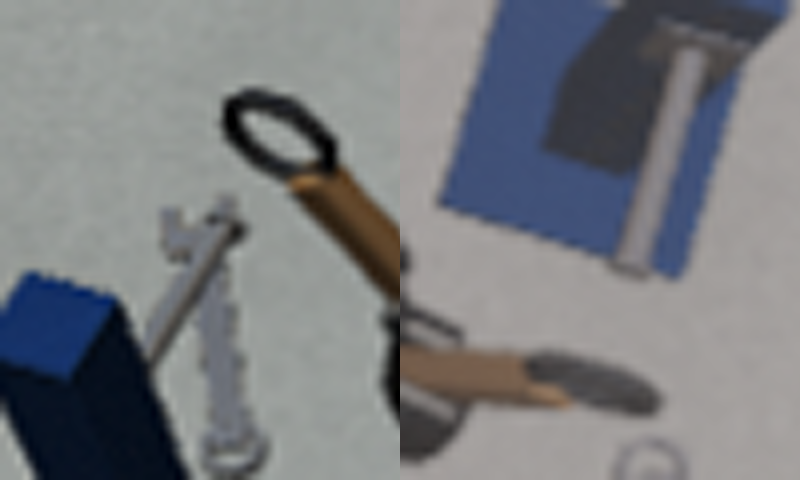

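The loop is open toward the camera, centred at (184.7,181.6) in scene and (374.4,227.9) in top. Both are within 1 px of the prediction (185,182.4) and (374.2,226.8), so the loop is in line with the peg. Thread it.

>>> {"name": "jog_arm", "arguments": {"deltas": [[1,[0.03,-0.012,-0.004],[0,0,0]],[1,[0.06,-0.023,-0.004],[0,0,0]],[1,[0.09,-0.035,-0.004],[0,0,0]],[1,[0.12,-0.046,-0.004],[0,0,0]],[1,[0.15,-0.057,-0.004],[0,0,0]],[1,[0.17,-0.065,-0.004],[0,0,0]],[1,[0.177,-0.068,-0.004],[0,0,0]],[1,[0.177,-0.068,-0.004],[0,0,0]]]}}

```text
t: 10.77
tool_pos: [0.5424, -0.2193, 0.1372]
tool_rot: [1.904, 1.319, -1.096]
contact_force: [0.6, -0.1, -2.8]
opening: 0.0159
grip_force: 120.0
```

```bash
python3 plan.py 15
```

```text
t 10.77 q [ -6.1  17.3 100.4 -57.1  87.5  31. ] pos [ 0.5424 -0.2193  0.1372] F [ 0.6 -0.1 -2.8] T [ 0.83 -0.25 -0.06] op 0.0159 grip 120.0
toolY az -20.49 toolX az 69.24 toolZ [-0.302 -0.811 -0.501] hold [ 0.548  -0.2041  0.1466]
turn units [-0.078  0.03  -0.   ] deg 15.0
standoff [ 0.4614 -0.2167  0.1313] shift units [-0.202  0.007 -0.015]
on [ 0.5335 -0.2437  0.1313] shift units [-0.022 -0.061 -0.015]
low [ 0.5335 -0.2437  0.1213] shift units [-0.022 -0.061 -0.04 ]
eye now [ 0.5307 -0.2563  0.2342] in peg frame -0.0085 -0.0006 -0.0008 mallet x up angle 30.0
scene [[173.5, 200.1], [190.4, 220.5]]
top [[382.0, 203.6], [364.1, 205.9]]
```

Threaded with no contact force. Now I lower it onto the peg, ease the grip, and let the handle pivot in the pads toward vertical.

>>> {"name": "jog_arm", "arguments": {"deltas": [[1,[0,0,-0.012],[0,0,0]],[1,[0,0,-0.024],[0,0,0]],[1,[0,0,-0.026],[0,0,0]]]}}

```text
t: 11.02
tool_pos: [0.5412, -0.2192, 0.1264]
tool_rot: [1.901, 1.319, -1.099]
contact_force: [0.2, 0.9, -0.1]
opening: 0.0156
grip_force: 120.3
```

>>> {"name": "jog_arm", "arguments": {"deltas": [[1,[0,0,0],[0,0,0]],[1,[0,0,0],[0,0,0]],[1,[-0.005,-0.014,-0.008],[0,0,0]],[1,[-0.01,-0.028,-0.014],[0,0,0]],[1,[-0.016,-0.042,-0.02],[0,0,0]],[1,[-0.021,-0.056,-0.025],[0,0,0]],[1,[-0.026,-0.07,-0.029],[0,0,0]],[1,[-0.03,-0.08,-0.031],[0,0,0]],[1,[-0.03,-0.08,-0.031],[0,0,0]]], "squeeze": 20}}

```text
t: 11.77
tool_pos: [0.5316, -0.2512, 0.1169]
tool_rot: [1.903, 1.316, -1.093]
contact_force: [3.7, 9.0, 5.2]
opening: 0.0164
grip_force: 124.5
```

```bash
python3 st.py; python3 - <<'E'
from h import *
a,_=snap('scene');b,_=snap('top')
f=lambda im,x,y:cv2.resize(im[y:y+80,x:x+80],(400,400),interpolation=cv2.INTER_CUBIC)
cv2.imwrite('pics/s5.png',np.hstack([f(a,140,175),f(b,335,160)]))
E
```

```text
t 11.77 q [ -9.2  17.8 102.1 -58.7  84.   31.6] pos [ 0.5316 -0.2512  0.1169] F [3.7 9.  5.2] T [-0.84  0.31  0.06] op 0.0164 grip 124.5
toolY az -20.46 toolX az 68.91 toolZ [-0.3   -0.812 -0.5  ] hold [ 0.5372 -0.236   0.1263]
```

View pics/s5.png

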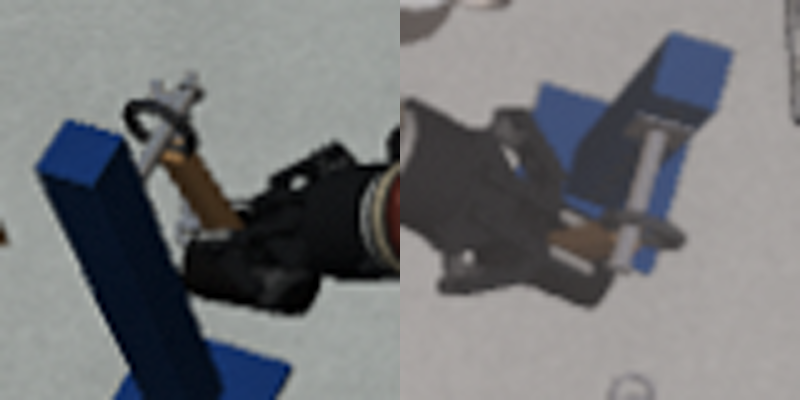

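The peg passes through the loop in both views: scene crop (160,130), top crop (645,230). I open only partly, because the post is close, and back out along the tool axis.

>>> {"name": "jog_arm", "arguments": {"deltas": [[0.1,[0,0,0],[0,0,0]],[0.1,[0,0,0],[0,0,0]],[0.1,[0,0,0],[0,0,0]],[0.1,[0.03,0.08,0.05],[0,0,0]],[0.1,[0.06,0.16,0.1],[0,0,0]],[0.1,[0.09,0.24,0.15],[0,0,0]],[0.1,[0.12,0.32,0.2],[0,0,0]],[0.1,[0.15,0.4,0.25],[0,0,0]],[0.1,[0.15,0.4,0.25],[0,0,0]]]}}

```text
t: 12.62
tool_pos: [0.5938, -0.0871, 0.219]
tool_rot: [1.902, 1.319, -1.084]
contact_force: [0.5, -0.4, 0.3]
opening: 0.0385
grip_force: 0.0
```

>>> {"name": "jog_arm", "arguments": {"deltas": [[0.1,[0,0,0],[0,0,0]],[0.1,[0,0,0],[0,0,0]],[0.1,[0,0,0],[0,0,0]],[0.1,[0,0,0],[0,0,0]],[0.1,[0,0,0],[0,0,0]],[0.1,[0,0,0],[0,0,0]],[0.1,[0,0,0],[0,0,0]],[0.1,[0,0,0],[0,0,0]],[0.1,[0,0,0],[0,0,0]],[0.1,[0,0,0],[0,0,0]],[0.1,[0,0,0],[0,0,0]],[0.1,[0,0,0],[0,0,0]]]}}

```text
t: 13.62
tool_pos: [0.59, -0.0911, 0.2142]
tool_rot: [1.903, 1.319, -1.096]
contact_force: [0.7, -0.4, 0.1]
opening: 0.0384
grip_force: 0.0
```

>>> {"name": "jog_arm", "arguments": {"deltas": [[0.1,[0,0,0],[0,0,0]],[0.1,[0,0,0],[0,0,0]],[0.1,[0,0,0],[0,0,0]],[0.1,[0,0,0],[0,0,0]],[0.1,[0,0,0],[0,0,0]],[0.1,[0,0,0],[0,0,0]],[0.1,[0,0,0],[0,0,0]],[0.1,[0,0,0],[0,0,0]],[0.1,[0,0,0],[0,0,0]],[0.1,[0,0,0],[0,0,0]],[0.1,[0,0,0],[0,0,0]],[0.1,[0,0,0],[0,0,0]]]}}

```text
t: 14.62
tool_pos: [0.5899, -0.0911, 0.2141]
tool_rot: [1.903, 1.319, -1.096]
contact_force: [0.9, -0.3, -0.4]
opening: 0.0387
grip_force: 0.0
```

```bash
python3 st.py; python3 - <<'E'
from h import *
fr=[]
for i in range(12):
    a,_=snap('scene')
    fr.append(a)
b,_=snap('top')
cr=[x[175:290,140:240].astype(int) for x in fr]
print('motion px count',[int((np.abs(cr[i]-cr[i+1]).max(2)>40).sum()) for i in range(11)], int((np.abs(cr[0]-cr[5]).max(2)>40).sum()))
f=lambda im,x,y:cv2.resize(im[y:y+100,x:x+100],(400,400),interpolation=cv2.INTER_CUBIC)
cv2.imwrite('pics/s6.png',np.hstack([f(fr[-1],140,175),f(b,325,160)]))
E
```

```text
t 14.62 q [  5.2  18.8  90.  -52.7 101.1  29.7] pos [ 0.5899 -0.0911  0.2141] F [ 0.9 -0.3 -0.4] T [ 0.45 -0.12  0.  ] op 0.0387 grip 0.0
toolY az -20.47 toolX az 69.32 toolZ [-0.302 -0.811 -0.501] hold [ 0.5956 -0.076   0.2235]
motion px count [51, 19, 7, 34, 64, 87, 92, 77, 62, 24, 2] 44
```

View pics/s6.png

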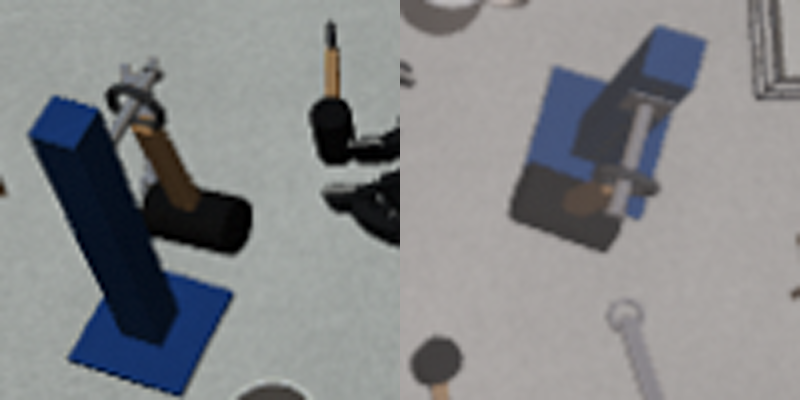

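The mallet hangs on the peg head down and is still swinging. I let it settle.

>>> {"name": "jog_arm", "arguments": {"deltas": [[0.1,[0.02,0.06,0.06],[0,0,0]],[0.1,[0.04,0.12,0.12],[0,0,0]],[0.1,[0.04,0.12,0.12],[0,0,0]],[0.1,[0.04,0.12,0.12],[0,0,0]],[0.1,[0.04,0.12,0.12],[0,0,0]],[0.1,[0.04,0.12,0.12],[0,0,0]],[0.1,[0.04,0.12,0.12],[0,0,0]],[0.1,[0.04,0.12,0.12],[0,0,0]],[0.1,[0.04,0.12,0.12],[0,0,0]],[0.1,[0.04,0.12,0.12],[0,0,0]],[0.1,[0.04,0.12,0.12],[0,0,0]],[0.1,[0.04,0.12,0.12],[0,0,0]]]}}

```text
t: 16.27
tool_pos: [0.6059, -0.0432, 0.2621]
tool_rot: [1.903, 1.319, -1.096]
contact_force: [-0.7, -0.1, -0.5]
opening: 0.0384
grip_force: 0.0
```

>>> {"name": "jog_arm", "arguments": {"deltas": [[0.1,[0,0,0],[0,0,0]],[0.1,[0,0,0],[0,0,0]],[0.1,[0,0,0],[0,0,0]],[0.1,[0,0,0],[0,0,0]],[0.1,[0,0,0],[0,0,0]],[0.1,[0,0,0],[0,0,0]],[0.1,[0,0,0],[0,0,0]],[0.1,[0,0,0],[0,0,0]],[0.1,[0,0,0],[0,0,0]],[0.1,[0,0,0],[0,0,0]],[0.1,[0,0,0],[0,0,0]],[0.1,[0,0,0],[0,0,0]]]}}

```text
t: 17.27
tool_pos: [0.6059, -0.0431, 0.2621]
tool_rot: [1.903, 1.319, -1.096]
contact_force: [0.5, 0.8, 0.0]
opening: 0.0384
grip_force: 0.0
```

>>> {"name": "jog_arm", "arguments": {"deltas": [[0.1,[0,0,0],[0,0,0]],[0.1,[0,0,0],[0,0,0]],[0.1,[0,0,0],[0,0,0]],[0.1,[0,0,0],[0,0,0]],[0.1,[0,0,0],[0,0,0]],[0.1,[0,0,0],[0,0,0]],[0.1,[0,0,0],[0,0,0]],[0.1,[0,0,0],[0,0,0]],[0.1,[0,0,0],[0,0,0]],[0.1,[0,0,0],[0,0,0]],[0.1,[0,0,0],[0,0,0]],[0.1,[0,0,0],[0,0,0]]]}}

```text
t: 18.27
tool_pos: [0.6059, -0.0431, 0.2621]
tool_rot: [1.903, 1.319, -1.096]
contact_force: [0.5, -0.3, 0.4]
opening: 0.0383
grip_force: 0.0
```

>>> {"name": "jog_arm", "arguments": {"deltas": [[0.1,[0,0,0],[0,0,0]],[0.1,[0,0,0],[0,0,0]],[0.1,[0,0,0],[0,0,0]],[0.1,[0,0,0],[0,0,0]],[0.1,[0,0,0],[0,0,0]],[0.1,[0,0,0],[0,0,0]],[0.1,[0,0,0],[0,0,0]],[0.1,[0,0,0],[0,0,0]],[0.1,[0,0,0],[0,0,0]],[0.1,[0,0,0],[0,0,0]],[0.1,[0,0,0],[0,0,0]],[0.1,[0,0,0],[0,0,0]]]}}

```text
t: 19.27
tool_pos: [0.6059, -0.0431, 0.2621]
tool_rot: [1.903, 1.319, -1.096]
contact_force: [-0.1, -0.8, 0.1]
opening: 0.0383
grip_force: 0.0
```

>>> {"name": "jog_arm", "arguments": {"deltas": [[0.1,[0,0,0],[0,0,0]],[0.1,[0,0,0],[0,0,0]],[0.1,[0,0,0],[0,0,0]],[0.1,[0,0,0],[0,0,0]],[0.1,[0,0,0],[0,0,0]],[0.1,[0,0,0],[0,0,0]],[0.1,[0,0,0],[0,0,0]],[0.1,[0,0,0],[0,0,0]],[0.1,[0,0,0],[0,0,0]],[0.1,[0,0,0],[0,0,0]],[0.1,[0,0,0],[0,0,0]],[0.1,[0,0,0],[0,0,0]]]}}

```text
t: 20.27
tool_pos: [0.6059, -0.0431, 0.2621]
tool_rot: [1.903, 1.319, -1.096]
contact_force: [0.6, 0.0, 0.9]
opening: 0.0384
grip_force: 0.0
```

```bash
cat > mo.py <<'E'
from h import *
fr=[snap('scene')[0] for i in range(16)]
c=[x[175:260,165:215].astype(int) for x in fr]
print(ctrl.get_obs()['t'],'step',[int((np.abs(c[i]-c[i+1]).max(2)>25).sum()) for i in range(15)],'vs first',[int((np.abs(c[0]-k).max(2)>25).sum()) for k in c])
xs=[]
for k in fr:
    m=np.zeros(k.shape[:2],np.uint8);m[215:245,172:210]=k[215:245,172:210].max(2)<45
    n=np.nonzero(m);xs.append((n[1].mean().round(1),n[0].mean().round(1)))
print('head centroid x',[float(x[0]) for x in xs],'y',float(xs[-1][1]))
E
python3 mo.py
```

```text
21.0667 step [42, 11, 3, 26, 43, 64, 61, 57, 47, 10, 2, 16, 55, 61, 51] vs first [0, 42, 58, 55, 26, 13, 79, 113, 155, 179, 188, 184, 177, 146, 105, 81]
head centroid x [181.9, 181.6, 181.4, 181.5, 181.6, 182.0, 182.4, 182.8, 183.1, 183.5, 183.6, 183.5, 183.4, 183.1, 182.7, 182.4] y 230.2
```

```bash
sed -i 's/range(16)/range(90)/; s/^print(ctrl.*$//; s/215:245,172:210/212:250,160:222/g' mo.py; cat >> mo.py <<'E'
# left edge-to-right edge of the head in row 232, sub-pixel tracking of right side by template
t=fr[-1][214:244,174:206]
p=[]
for k in fr[::2]:
    r=cv2.matchTemplate(k[204:254,160:222],t,cv2.TM_CCOEFF_NORMED);_,_,_,l=cv2.minMaxLoc(r);y,x=l[1],l[0]
    w=lambda a,b,c:(a-c)/(2*(a-2*b+c)) if a-2*b+c else 0
    p.append((float(round(x+(w(r[y,x-1],r[y,x],r[y,x+1]) if 0<x<r.shape[1]-1 else 0),2)),y))
print(p)
print('px per m',proj(ctrl.get_calibration('scene'),[[.53,-.26,.08],[.495,-.354,.08]]))
E
python3 mo.py
```

```text
head centroid x [174.5, 174.4, 174.3, 174.3, 174.5, 174.5, 174.7, 174.9, 175.1, 175.2, 175.3, 175.3, 175.2, 175.2, 174.9, 174.9, 174.6, 174.5, 174.5, 174.5, 174.5, 174.5, 174.8, 174.9, 175.0, 175.1, 175.2, 175.2, 175.2, 175.1, 174.9, 174.9, 174.8, 174.7, 174.5, 174.5, 174.6, 174.7, 174.7, 174.8, 174.9, 174.9, 175.1, 175.1, 175.1, 174.9, 174.9, 174.9, 174.8, 174.8, 174.8, 174.8, 174.8, 174.8, 174.8, 174.8, 174.8, 174.9, 174.9, 174.9, 174.9, 174.9, 174.9, 174.9, 174.9, 174.9, 174.9, 174.9, 174.9, 174.9, 174.9, 174.9, 174.9, 174.9, 174.9, 174.9, 174.9, 174.9, 174.9, 174.9, 174.9, 174.9, 174.9, 174.9, 174.9, 174.9, 174.9, 174.9, 174.9, 174.9] y 230.7
[(13.399999618530273, 10), (12.960000038146973, 10), (13.130000114440918, 10), (13.770000457763672, 10), (14.470000267028809, 10), (14.880000114440918, 10), (14.729999542236328, 10), (14.199999809265137, 10), (13.630000114440918, 10), (13.199999809265137, 10), (13.300000190734863, 10), (13.8100004196167, 10), (14.270000457763672, 10), (14.579999923706055, 10), (14.529999732971191, 10), (14.199999809265137, 10), (13.819999694824219, 10), (13.510000228881836, 10), (13.550000190734863, 10), (13.819999694824219, 10), (14.09000015258789, 10), (14.279999732971191, 10), (14.279999732971191, 10), (14.109999656677246, 10), (13.949999809265137, 10), (13.84000015258789, 10), (13.829999923706055, 10), (13.880000114440918, 10), (13.970000267028809, 10), (14.010000228881836, 10), (14.010000228881836, 10), (14.010000228881836, 10), (14.010000228881836, 10), (14.010000228881836, 10), (14.010000228881836, 10), (14.010000228881836, 10), (14.0, 10), (14.010000228881836, 10), (14.010000228881836, 10), (14.010000228881836, 10), (14.010000228881836, 10), (14.010000228881836, 10), (14.0, 10), (14.010000228881836, 10), (14.010000228881836, 10)]
px per m [[182.26230377 226.8752495 ]
 [157.34140637 218.80756078]]
```

The mallet is now at rest: the tracked head position is constant over the last second and more. Hand in.

```bash
python3 -c "
from station import ctrl
print(ctrl.finish_job())"
```

```text
the job is handed in; nothing more can be done
None
```

I handed the job in with the pin knocked home by the mallet and the mallet hanging still, head down, on the peg; the hand-in returned no verdict, so success is judged only from the camera views and forces.

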